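# Chock two motors in a transport tray

## Robot

A 6-joint arm with a two-finger parallel gripper is mounted at the origin on the work surface. World frame = base frame: x ahead of the robot, y to its left, z up, the work surface at z = 0. Lengths are in m, angles in rad, forces in N, time in s.
With the tool pointing down it reaches from about 0.275 to 0.825 m from the base axis. Payload 5.2 kg.
Tool frame: the origin (TCP) lies on the centre line of the jaws, within the pads' length; the fingertips stand 8 mm ahead of it and the grasp point (between the pads) lies 11 mm behind it; z points along the fingers, y is the line along which they close (so a half turn about z gives the same grasp; the last joint's range is limited). The gripper opens to 93 mm and grips with 3 to 60 N. Pads are 15 mm wide; open, the fingers measure 128 mm over their backs; the gripper's body (75 mm by 188 mm) begins 65 mm behind the grasp point.
Start: joints at [-1.313, 0.259, 1.535, -0, 1.348, -0.203], TCP at [0.245, -0.493, 0.227] pointing down, gripper open.
Joint ranges: [-3.14, 3.14], [-0.91, 2.08], [0.19, 2.58], [-1.22, 4.36], [0.22, 2.71], [-3.12, 3.12]. Speed limits (rad/s): [2.57, 2.57, 3.14, 3.14, 3.14, 3.14].

## Interface

Orientations are given as a unit quaternion [x, y, z, w].
In Python, from station import state, snapshot, get_calibration, close_job, look_for, outline_of gives the robot as it stands.
- The arm moves only by the tool send_rows, never from a script. Its argument "targets" is a list of rows, each a list of 5 numbers: the opening, from -1 (shut) to 1 (fully open), so that 0 is half open, then the shift along the tool's x, y, z as a fraction of full scale, then the turn about the tool's z as a fraction of full scale. In form: [[claw, x, y, z, twist], ...]. A call has exactly 5 rows; each row shifts and turns the commanded pose from where the row before left it, along the tool's axes as they then stand; what a row does not reach is not made up. Full scale, the value 1, is 250 mm for a shift and 90 degrees for a turn. A row lasts 1/10 s, in which the tool goes at most 50 mm and 8.59 degrees, less where a joint would pass 70% of its speed; a pose out of reach is approached as far as the arm can. A call with a number of a shift or a turn outside -1 to 1 is refused whole. A call with a gripper value outside its range is refused whole. The fingers move at their own pace and stop on an object; "squeeze" is the grip in N (left out, the last holds). Time passes only in rows, so rows that do not move let the fingers close, or fill a call up. It gives the time, the measured TCP pose, the force, the opening and the grip force at its end, in the units of the state.
- state(): the state, without advancing time (a new reading comes with each control period).
- snapshot(name): name is "side" or "top"; returns the picture (384x512x3 uint8, red, green, blue); there is no depth.
- get_calibration(name): a dict with "fx", "fy", "cx", "cy" (pixels), "rvec" (rotation vector, rad) and "tvec" (3), from world to camera coordinates, as OpenCV has them. Camera axes: x right, y down, z forward; pixel columns grow to the right and rows downward; lengths in m; the calibration is good to about 2 mm. A picture is of the moment at which its call begins. get_calibration takes no time and is no camera call.
- close_job(): hands the job in; it is judged then, once.
Trained networks look in the newest picture that a camera, given by its name, has taken for a name from the list of things; names that differ only in an ending like _2 or _b are one class to them, and where a whole thing is asked for, a point or a joint stands for the part that bears it (a point fixed in the world has none). Each returns a list of dicts, best first, with "p" (0 to 1); they miss things now and then, are a little off and sometimes report something else, mostly with a low value. They report only what shows in the picture. A call takes as long as a camera call.
- look_for(camera, thing): "bbox" ([centre column, centre row, width, height] in pixels, round what is visible of it).
- outline_of(camera, thing): "pixels" (384x512 bool, what is visible of it) and "bbox" ([centre column, centre row, width, height] in pixels, round what is visible of it).
The state is a dict: "clock": time; "qpos": joint angles; "joint_vel": joint speeds; "tau": joint torques, N m; "position": TCP position; "eef_rot": TCP orientation; "contact_force": force on the tool from outside, world axes, zero at the start; "moment": the same for the moment, N m; "width": finger opening in m; "grasp_force": force on a finger pad.
Only numpy, scipy, OpenCV 4.12 (cv2) and the standard library are available. Lean on these libraries where they do the work, as an engineer would, in place of code of your own. Each camera call takes 0.05 s, during which the arm holds its last target. There are 200 camera calls.

## Task

Two overhauled motors lie in the blue transport tray with a gap left at the end of each. Fill each gap with the wooden chock that fits it, the thin chock at the end of the long motor and the middle-sized one at the end of the short motor, each standing upright, square in its gap and right down on the tray floor, without shifting the motors. The thickest chock is a spare and is not needed.

Things in the scene. Friction and masses are not known exactly. Their poses are not given: they have to be found in the camera images.
- thin_chock_grip (a point): Grip bar centre of the thin chock: plain wooden block 30 mm thick (x), 74 long (y), 44 high, with an upright bar on its top, 28 (x) by 22 (y) by 60 high, to hold it by. The point is half-way up the bar, 74 mm above the underside; z up. Stands upright on the bench, 100 to 210 g. Three chocks stand there in any order: 30, 58 and 90 mm thick.
- thick_chock_grip (a point): Grip bar centre of the middle-sized chock: plain wooden block 58 mm thick (x), 74 long (y), 44 high, with an upright bar on its top, 28 (x) by 22 (y) by 60 high, to hold it by. The point is half-way up the bar, 74 mm above the underside; z up. Stands upright on the bench, 140 to 290 g. The 90 mm one fits neither gap.
- narrow_gap (a point): Middle of the gap for the thin chock, on the tray floor: 48 mm (x) from the long motor's end face to the tray's end wall, 96 mm (y) from divider to side wall; rim and divider 44 mm above it. z up, x from motor to end wall. Motor: 150 mm long, green, finned, loose, top 56 mm (terminal box 74) above the tray floor, at the robot's end of its bay, so the gap is away from the robot.
- wide_gap (a point): Middle of the gap for the middle-sized chock, on the tray floor: 76 mm (x) from the short motor's end face to the tray's end wall, 96 mm (y) from divider to side wall; rim and divider 44 mm above it. z up, x from motor to end wall. Motor: 122 mm long, else like the other; either may be in either bay. Tray: fixed, blue steel, 208 by 210 mm, floor 6 mm above the bench.

How it is judged:
At the end, for the whole second after the job is handed in: Thin chock in the long motor's gap, middle-sized chock in the short motor's: each within 13 mm of the gap's middle across it, 16 mm along it, 8 mm of seated height, upright within 8 degrees, square within 15 degrees; neither motor shifted over 15 mm (x of thin_chock_grip in the frame of narrow_gap between -0.013 and 0.013 m and y of thin_chock_grip in the frame of narrow_gap between -0.016 and 0.016 m and z of thin_chock_grip in the frame of narrow_gap between 0.066 and 0.082 m and angle between each of thin_chock_grip, thick_chock_grip's own z axis and vertical below 0.15 rad and angle between the x axis of thin_chock_grip and the x axis of narrow_gap, either way round below 0.26 rad and distance of each of narrow_gap, wide_gap from where it was at the start of the episode below 0.015 m and x of thick_chock_grip in the frame of wide_gap between -0.013 and 0.013 m and y of thick_chock_grip in the frame of wide_gap between -0.016 and 0.016 m and z of thick_chock_grip in the frame of wide_gap between 0.066 and 0.082 m and angle between the x axis of thick_chock_grip and the x axis of wide_gap, either way round below 0.26 rad); the robot touches nothing.
It also fails if it takes over 72 s, if anything falls off the work surface, if the arm or the gripper's body presses on something with over 40 N, if the wrist force passes 120 N, or if a joint passes its speed limit or range.

## Working session

There is one attempt and no reset: what is moved stays moved. The work goes in short steps, Python scripts to look and compute and a tool call to move; the robot and the scene stay as the last step left them, time stands still between calls to the robot, and variables do not carry over. Pictures are saved under pics/ and viewed, at most 10 in all, crops included, and the job is handed in when it is done.

Besides the shell and the picture viewer there is one more tool, called after "Call:" as name([rows], argument=value, ...), one row to a line, values as JSON. send_rows: Moves the arm, as the interface text tells. Its arguments: {"type":"object","properties":{"targets":{"type":"array"},"squeeze":{"type":"number"}},"required":["targets"]}

```bash
mkdir -p pics; python3 - <<'E'
from station import *
import cv2,numpy as np
s=state();print({k:np.round(v,3).tolist() for k,v in s.items()})
ims=[]
for n in("top","side"):
    im=snapshot(n);ims.append(im);c=get_calibration(n);print(n,{k:np.round(v,4).tolist() for k,v in c.items()})
    cv2.imwrite(f"pics/{n}0.png",im[:,:,::-1])
    for t in("thin_chock_grip","thick_chock_grip","narrow_gap","wide_gap"):
        print(t,[(round(d['p'],2),np.round(d['bbox']).tolist()) for d in look_for(n,t)])
E
```

```text
{'clock': 0.0, 'qpos': [-1.313, 0.259, 1.536, -0.0, 1.348, -0.203], 'joint_vel': [0.001, -0.001, -0.001, 0.001, 0.001, -0.001], 'tau': [-0.001, -43.731, -28.4, 0.072, 0.041, -0.0], 'position': [0.244, -0.492, 0.226], 'eef_rot': [0.974, 0.228, -0.0, -0.001], 'contact_force': [0.692, 0.469, -0.277], 'moment': [-0.02, -0.002, 0.039], 'grasp_force': 0.0, 'width': 0.093}
top {'fx': 455.9471, 'fy': 455.9471, 'cx': 262.0676, 'cy': 192.6337, 'rvec': [2.1552, -2.1523, 0.1747], 'tvec': [0.0426, 0.5484, 0.9578]}
thin_chock_grip [(0.59, [207.0, 248.0, 36.0, 26.0])]
thick_chock_grip [(0.82, [128.0, 241.0, 46.0, 42.0])]
narrow_gap [(0.64, [386.0, 206.0, 38.0, 74.0])]
wide_gap [(0.69, [340.0, 204.0, 35.0, 60.0])]
side {'fx': 373.579, 'fy': 373.579, 'cx': 261.5967, 'cy': 193.9268, 'rvec': [2.1426, -0.2386, 0.1241], 'tvec': [-0.5042, 0.1367, 0.6368]}
thin_chock_grip [(0.79, [208.0, 176.0, 31.0, 51.0])]
thick_chock_grip [(0.85, [208.0, 141.0, 28.0, 45.0])]
narrow_gap [(0.71, [305.0, 312.0, 114.0, 65.0])]
wide_gap [(0.57, [282.0, 256.0, 78.0, 46.0])]
```

View pics/top0.png

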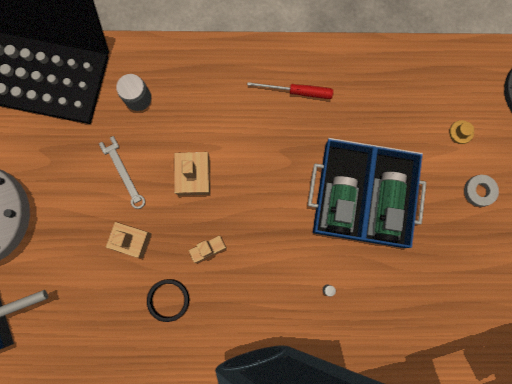

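View pics/side0.png

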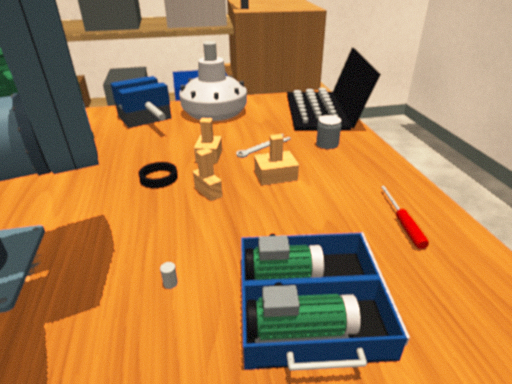

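The top view shows the thin chock at about (207,248), the middle one at (128,241) and the 90 mm spare at (192,173). The tray is at about (368,193), with the long motor in the right bay, the short one in the left, and the gaps at the top of the image. I'll fit models to the outlines next.

```bash
cat > h.py <<'E'
from station import *
import cv2,numpy as np
from scipy.optimize import minimize
from scipy.spatial.transform import Rotation as R
def proj(n,P):
    c=get_calibration(n);K=np.array([[c['fx'],0,c['cx']],[0,c['fy'],c['cy']],[0,0,1]])
    return cv2.projectPoints(np.float64(P),np.float64(c['rvec']),np.float64(c['tvec']),K,None)[0][:,0]
def box(lx,ly,z0,z1): return np.array([[a*lx/2,b*ly/2,z] for a in(-1,1) for b in(-1,1) for z in(z0,z1)])
def place(B,p,z=0):
    c,s=np.cos(p[2]),np.sin(p[2]); return B@np.array([[c,s,0],[-s,c,0],[0,0,1]])+[p[0],p[1],z]
def sil(n,boxes,p,z=0):
    m=np.zeros((384*4,512*4),np.uint8)
    for B in boxes:
        h=cv2.convexHull(np.float32(proj(n,place(B,p,z))))[:,0]
        cv2.fillConvexPoly(m,np.int32(np.round((h+.5)*4)),255)
    return cv2.resize(m,(512,384),interpolation=cv2.INTER_AREA)/255.
def fit(masks,boxes,p0s,z=0):
    best=None
    def f(q):
        e=0
        for n,m in masks.items():
            s=sil(n,boxes,q*[.01,.01,.1],z); e+=1-np.minimum(s,m).sum()/np.maximum(s,m).sum()
        return e/len(masks)
    for p0 in p0s:
        q0=np.array(p0)/[.01,.01,.1]
        r=minimize(f,q0,method='Nelder-Mead',options=dict(initial_simplex=q0+np.vstack([np.zeros(3),np.diag([1,1,2.])]),xatol=.005,fatol=1e-4))
        if best is None or r.fun<best[1]: best=(r.x*[.01,.01,.1],r.fun)
    return best
def ground(n,uv,z):
    f=lambda q:((proj(n,[[q[0],q[1],z]])[0]-uv)**2).sum()
    return minimize(f,[.4,0],method='Nelder-Mead',options=dict(xatol=1e-5,fatol=1e-6)).x
def chock(t): return [box(t,.074,0,.044),box(.028,.022,.044,.104)]
E
python3 - <<'E'
from h import *
T={n:snapshot(n) for n in("top","side")}
for t,w in(("thin_chock_grip",.030),("thick_chock_grip",.058)):
    M={n:outline_of(n,t)[0] for n in T}
    g=ground("top",M["top"]["bbox"][:2],.04)
    for ks in (("top",),("side",),("top","side")):
        r=fit({n:M[n]["pixels"].astype(float) for n in ks},chock(w),[[*g,a] for a in np.arange(-1.4,1.6,.5)])
        print(t,ks,np.round(r[0],4),round(r[1],3))
M={}
for n,win in(("top",(300,120,440,260)),("side",(230,225,415,375))):
    im=T[n].astype(int);r,g,b=im[...,0],im[...,1],im[...,2]
    m=((b>r+25)&(b>g+10)).astype(np.uint8);x0,y0,x1,y1=win
    k=np.zeros_like(m);k[y0:y1,x0:x1]=m[y0:y1,x0:x1]
    k=cv2.morphologyEx(k,cv2.MORPH_OPEN,np.ones((2,2),np.uint8))
    h=cv2.convexHull(cv2.findNonZero(k));o=np.zeros_like(m);cv2.fillConvexPoly(o,h,1);M[n]=o.astype(float)
    v=T[n][:,:,::-1].copy();cv2.polylines(v,[h],1,(0,0,255));
    cv2.imwrite(f"pics/tray_{n}.png",cv2.resize(v[y0-5:y1+5,x0-5:x1+5],None,fx=3,fy=3))
g=ground("top",(368,193),.05)
for ks in (("top",),("side",),("top","side")):
    r=fit({n:M[n] for n in ks},[box(.208,.210,0,.05)],[[*g,-.1],[*g,.1]]);print("tray",ks,np.round(r[0],4),round(r[1],3))
# corners check and white end faces
print(proj("top",place(box(.208,.21,0,.05),r[0]))[1::2].round(1).tolist())
for w in("narrow_gap","wide_gap"): print(w,outline_of("top",w)[:1] and outline_of("top",w)[0]['bbox'])
E
```

```text
thin_chock_grip ('top',) [0.4282 0.1619 0.4243] 0.077
thin_chock_grip ('side',) [0.4291 0.1679 0.4397] 0.068Traceback (most recent call last):
  File "<stdin>", line 7, in <module>
  File "h.py", line 26, in fit
    r=minimize(f,q0,method='Nelder-Mead',options=dict(initial_simplex=q0+np.vstack([np.zeros(3),np.diag([1,1,2.])]),xatol=.005,fatol=1e-4))
    res = _minimize_neldermead(fun, x0, args, callback, bounds=bounds,
                               **options)
    fxcc = func(xcc)
    fx = function(np.copy(x), *(wrapper_args + args))
  File "h.py", line 22, in f
    s=sil(n,boxes,q*[.01,.01,.1],z); e+=1-np.minimum(s,m).sum()/np.maximum(s,m).sum()
  File "h.py", line 14, in sil
    h=cv2.convexHull(np.float32(proj(n,place(B,p,z))))[:,0]
                                ~~~~^^^^^^^^^^^^^^^^
  File "h.py", line 6, in proj
    c=get_calibration(n);K=np.array([[c['fx'],0,c['cx']],[0,c['fy'],c['cy']],[0,0,1]])
ValueError: time passes only in moves, steps and waits
```

```bash
sed -i 's/^def proj/CAL={n:get_calibration(n) for n in("top","side")}\ndef proj/; s/c=get_calibration(n);K/c=CAL[n];K/' h.py
cat > a.py <<'E'
from h import *
T={n:snapshot(n) for n in("top","side")}
for t,w in(("thin_chock_grip",.030),("thick_chock_grip",.058)):
    M={n:outline_of(n,t)[0] for n in T}
    g=ground("top",M["top"]["bbox"][:2],.04)
    for ks in (("top",),("side",),("top","side")):
        r=fit({n:M[n]["pixels"].astype(float) for n in ks},chock(w),[[*g,a] for a in np.arange(-1.4,1.6,.5)])
        print(t,ks,np.round(r[0],4),round(r[1],3))
M={}
for n,win in(("top",(300,120,440,260)),("side",(230,225,415,375))):
    im=T[n].astype(int);r,g,b=im[...,0],im[...,1],im[...,2]
    m=((b>r+25)&(b>g+10)).astype(np.uint8);x0,y0,x1,y1=win
    k=np.zeros_like(m);k[y0:y1,x0:x1]=m[y0:y1,x0:x1]
    k=cv2.morphologyEx(k,cv2.MORPH_OPEN,np.ones((2,2),np.uint8))
    h=cv2.convexHull(cv2.findNonZero(k));o=np.zeros_like(m);cv2.fillConvexPoly(o,h,1);M[n]=o.astype(float)
    v=T[n][:,:,::-1].copy();cv2.polylines(v,[h],1,(0,0,255))
    T[n+"v"]=v[y0-5:y1+5,x0-5:x1+5]
g=ground("top",(368,193),.05)
for ks in (("side",),("top","side"),("top",)):
    r=fit({n:M[n] for n in ks},[box(.208,.210,0,.05)],[[*g,-.1],[*g,.1]]);print("tray",ks,np.round(r[0],4),round(r[1],3))
pk=cv2.resize(T["topv"],None,fx=4,fy=4)
for gx,gy,c in((.075,-.051,(0,255,255)),(.061,.051,(255,0,255))):
  for s in(-1,1):
   for B in (box(2*(.099-gx),.096,.05,.05),):
    q=cv2.convexHull(np.float32(proj("top",place(B+[gx,gy,0],r[0]))))
    cv2.polylines(pk,[np.int32((q-[295,115]+.5)*4)],1,c)
  print("gap",place(np.array([[gx,gy,0]]),r[0]))
cv2.imwrite("pics/tray_top.png",pk)
E
python3 a.py
```

```text
thin_chock_grip ('top',) [ 0.4268  0.1609 -2.7277] 0.067
thin_chock_grip ('side',) [0.4273 0.1696 0.3524] 0.098
thin_chock_grip ('top', 'side') [0.427  0.1617 0.4001] 0.109
thick_chock_grip ('top',) [ 0.4473  0.3339 -0.309 ] 0.044
thick_chock_grip ('side',) [ 0.4502  0.3479 -0.3535] 0.252
thick_chock_grip ('top', 'side') [ 0.4479  0.3343 -0.3173] 0.183
tray ('side',) [ 0.5522 -0.1874 -0.163 ] 0.015
tray ('top', 'side') [ 0.5491 -0.191  -0.151 ] 0.035
tray ('top',) [ 0.5472 -0.1918 -0.1644] 0.012
gap [[ 0.61289076 -0.25438094  0.        ]]
gap [[ 0.61577072 -0.15146493  0.        ]]
```

View pics/tray_top.png

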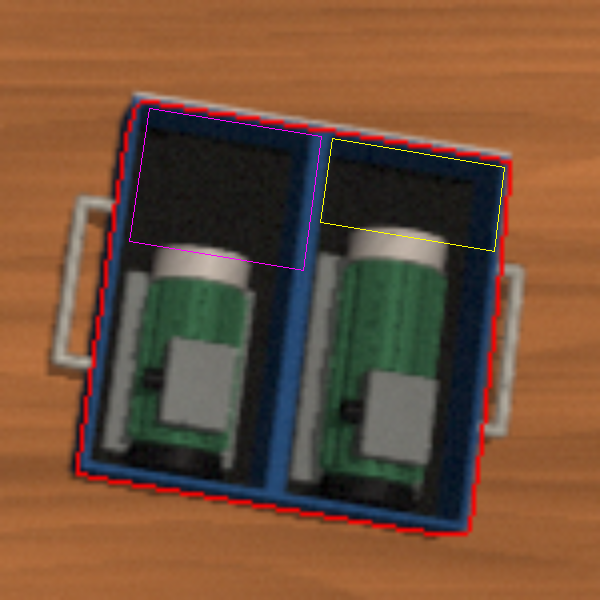

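The overlay matches the bays: the wide gap is in the left bay (magenta) and the narrow gap in the right (yellow). The far rim highlight was missed by about 2 px, so I'll use tray centre (0.550, -0.190) and yaw -0.163. Now I'll move towards the thin chock.

Call:
send_rows([
  [1,0.13,-0.145,0,0],
  [1,0.13,-0.145,0,0],
  [1,0.13,-0.145,0,0],
  [1,0.13,-0.145,0,0],
  [1,0.13,-0.145,0,0],
], squeeze=25)

```text
clock: 1.5
position: [0.3097, -0.2562, 0.2267]
eef_rot: [0.974, 0.228, 0.0, 0.0]
contact_force: [1.5, 0.3, -0.6]
width: 0.0929
grasp_force: 0.0
```

Call:
send_rows([
  [1,0.13,-0.145,0,0],
  [1,0.13,-0.145,0,0],
  [1,0.13,-0.145,0,0],
  [1,0.13,-0.145,0,0],
  [1,0.13,-0.145,0,0],
])

```text
clock: 2.0
position: [0.3747, -0.0216, 0.2271]
eef_rot: [0.974, 0.228, 0.001, 0.0]
contact_force: [1.9, -0.0, -0.3]
width: 0.0927
grasp_force: 0.0
```

```bash
cat >> h.py <<'E'
def go(x,y,z,yaw):
    "tool-axis fractions from here to the target: twist part, then shift in the axes after the twist (total)"
    s=state();r=R.from_quat(s['eef_rot']).as_matrix();cur=np.arctan2(r[1,0],r[0,0])
    d=(yaw-cur+np.pi/2)%np.pi-np.pi/2
    tx=np.array([np.cos(yaw),np.sin(yaw),0]);ty=np.array([np.sin(yaw),-np.cos(yaw),0]);w=np.array([x,y,z])-s['position']
    if np.cos(cur+d-yaw)<0: tx,ty=-tx,-ty
    print("t",round(s['clock'],2),"pos",np.round(s['position'],4),"yaw",round(cur,4),"twist",round(-d/(np.pi/2),4),"shift",np.round([w@tx/.25,w@ty/.25,-w[2]/.25],4),"F",np.round(s['contact_force'],1),"w",round(s['width'],4),"g",round(s['grasp_force'],1),"tilt",round(np.degrees(np.arccos(-r[2,2])),2))
E
python3 -c "
from h import *
go(.427,.163,.15,.40)"
```

```text
t 2.0 pos [ 0.3747 -0.0216  0.2271] yaw 0.4603 twist 0.0384 shift [ 0.4802 -0.5985  0.3084] F [ 1.9 -0.  -0.3] w 0.0927 g 0.0 tilt 0.09
```

Call:
send_rows([
  [1,0,0,0,0.038],
  [1,0.12,-0.15,0,0],
  [1,0.12,-0.15,0,0],
  [1,0.12,-0.15,0,0],
  [1,0.12,-0.15,0,0],
])

```text
clock: 2.5
position: [0.4267, 0.1635, 0.227]
eef_rot: [0.98, 0.199, 0.0, 0.0]
contact_force: [0.8, -0.3, 0.4]
width: 0.0931
grasp_force: 0.0
```

Call:
send_rows([
  [1,0,0,0.15,0],
  [1,0,0,0.15,0],
  [1,0,0,0,0],
  [1,0,0,0,0],
  [1,0,0,0,0],
])

```text
clock: 3.0
position: [0.4279, 0.1614, 0.1536]
eef_rot: [0.98, 0.199, 0.002, 0.0]
contact_force: [0.2, -0.4, 0.0]
width: 0.0927
grasp_force: 0.0
```

```bash
python3 -c "
from h import *
go(.427,.163,.069,.40)
a=snapshot('top');b=snapshot('side')
cv2.imwrite('pics/g1.png',np.hstack([cv2.resize(a[150:300,120:300],(400,333)),cv2.resize(b[60:240,120:320],(370,333))])[:,:,::-1])"
```

```text
t 3.0 pos [0.4279 0.1614 0.1536] yaw 0.4003 twist 0.0002 shift [-0.0007 -0.0074  0.3383] F [ 0.2 -0.4  0. ] w 0.0927 g 0.0 tilt 0.18
```

View pics/g1.png

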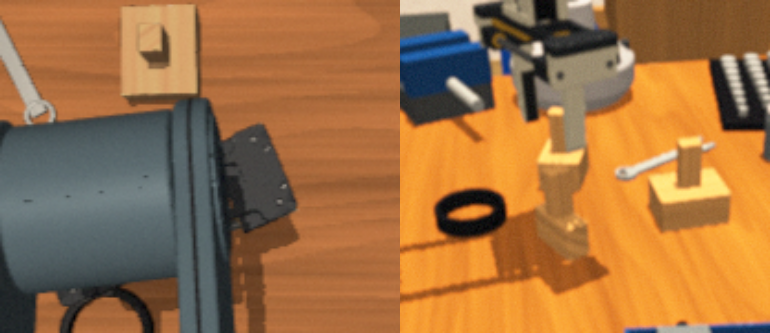

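The side view shows the thin chock's bar just under the open fingers (crop centre about (560,190)). I'll descend.

Call:
send_rows([
  [1,0,0,0.08,0],
  [1,0,0,0.08,0],
  [1,0,0,0.08,0],
  [1,0,0,0.08,0],
  [1,0,0,0.018,0],
])

```text
clock: 3.6
position: [0.426, 0.1611, 0.0666]
eef_rot: [0.98, 0.199, -0.001, -0.0]
contact_force: [-0.4, -0.3, 0.5]
width: 0.0929
grasp_force: 0.0
```

Call:
send_rows([
  [-1,0,0,0,0],
  [-1,0,0,0,0],
  [-1,0,0,0,0],
  [-1,0,0,0,0],
  [-1,0,0,0,0],
])

```text
clock: 4.1
position: [0.4268, 0.1616, 0.0677]
eef_rot: [0.98, 0.199, 0.001, 0.0]
contact_force: [0.2, 1.2, -0.6]
width: 0.0573
grasp_force: 0.0
```

```bash
python3 -c "
from h import *
go(.427,.163,.2,.40);im=snapshot('side');M=outline_of('side','thin_chock_grip')
cv2.imwrite('pics/g2.png',cv2.resize(im[60:240,120:320],(600,540))[:,:,::-1])"
```

```text
t 4.1 pos [0.4268 0.1616 0.0677] yaw 0.4012 twist 0.0008 shift [ 0.0031 -0.0048 -0.5292] F [ 0.2  1.2 -0.6] w 0.0573 g 0.0 tilt 0.06
```

View pics/g2.png

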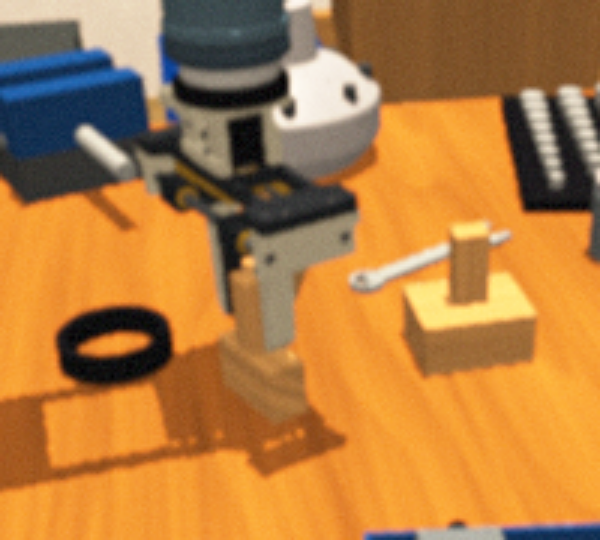

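The bar at crop (250,310) is straddled by the fingers, which are still closing.

Call:
send_rows([
  [-1,0,0,0,0],
  [-1,0,0,0,0],
  [-1,0,0,0,0],
  [-1,0,0,0,0],
  [-1,0,0,0,0],
])

```text
clock: 4.7
position: [0.4263, 0.1615, 0.067]
eef_rot: [0.98, 0.199, -0.0, -0.0]
contact_force: [0.2, 0.2, -0.6]
width: 0.0224
grasp_force: 24.6
```

Call:
send_rows([
  [-1,0,0,0,0],
  [-1,0,0,0,0],
  [-1,0,0,-0.04,0],
  [-1,0,0,-0.06,0],
  [-1,0,0,-0.1,0],
])

```text
clock: 5.2
position: [0.4253, 0.1613, 0.1172]
eef_rot: [0.98, 0.199, -0.002, -0.0]
contact_force: [0.5, -0.8, -1.6]
width: 0.0223
grasp_force: 24.6
```

Call:
send_rows([
  [-1,0,0,-0.15,0],
  [-1,0,0,-0.15,0],
  [-1,0,0,-0.12,0],
  [-1,0,0,0,0],
  [-1,0,0,0,0],
])

```text
clock: 5.7
position: [0.4265, 0.1615, 0.2228]
eef_rot: [0.98, 0.199, 0.001, 0.0]
contact_force: [-0.2, -0.7, -1.6]
width: 0.0221
grasp_force: 24.6
```

```bash
cat >> h.py <<'E'
def held(t,w,names=("top","side")):
    s=state();yaw=0;r=R.from_quat(s['eef_rot']).as_matrix();yaw=np.arctan2(r[1,0],r[0,0])
    for n in names:
        snapshot(n);M=outline_of(n,t)
        if not M: print(n,"none");continue
        for z in (s['position'][2]-.068,):
            q=fit({n:M[0]['pixels'].astype(float)},chock(w),[[*s['position'][:2],yaw]],z)
            d=q[0][:2]-s['position'][:2]
            print(n,np.round(q[0],4),round(q[1],3),"off tool x,y mm",np.round(1e3*np.array([d@r[:2,0],d@r[:2,1]]),1),"dyaw",round(q[0][2]-yaw,3),M[0]['p'],np.round(M[0]['bbox']))
E
python3 -c "
from h import *
held('thin_chock_grip',.03)
go(.6157,-.2525,.19,-.163)"
```

```text
top none
side [0.4272 0.1648 0.4652] 0.261 off tool x,y mm [ 1.9 -2.7] dyaw 0.064 0.67 [203. 107.  32.  61.]
t 5.9 pos [0.4253 0.1614 0.2207] yaw 0.401 twist 0.3591 shift [1.02   1.51   0.1227] F [-0.2 -0.5 -1.5] w 0.0222 g 24.6 tilt 0.19
```

Call:
send_rows([
  [-1,0,0,0,0.09],
  [-1,0,0,0,0.09],
  [-1,0,0,0,0.09],
  [-1,0,0,0,0.089],
  [-1,0.1,0.15,0,0],
])

```text
clock: 6.4
position: [0.4428, 0.1235, 0.2209]
eef_rot: [0.997, -0.082, -0.002, -0.001]
contact_force: [1.2, -0.3, -0.5]
width: 0.0219
grasp_force: 24.6
```

Call:
send_rows([
  [-1,0.1,0.15,0,0],
  [-1,0.1,0.15,0,0],
  [-1,0.1,0.15,0,0],
  [-1,0.1,0.15,0,0],
  [-1,0.1,0.15,0,0],
])

```text
clock: 6.9
position: [0.5379, -0.0864, 0.2207]
eef_rot: [0.997, -0.081, -0.001, -0.0]
contact_force: [-0.4, 0.8, -0.7]
width: 0.0224
grasp_force: 24.6
```

Call:
send_rows([
  [-1,0.1,0.15,0,0],
  [-1,0.1,0.15,0,0],
  [-1,0.1,0.15,0,0],
  [-1,0.1,0.15,0.05,0],
  [-1,0.02,0.01,0.05,0],
])

```text
clock: 7.4
position: [0.6174, -0.2578, 0.1944]
eef_rot: [0.997, -0.084, -0.0, 0.001]
contact_force: [0.0, 0.0, -2.4]
width: 0.022
grasp_force: 24.8
```

Call:
send_rows([
  [-1,0,0,0,0],
  [-1,0,0,0,0],
  [-1,0,0,0,0],
  [-1,0,0,0,0],
  [-1,0,0,0,0],
])

```text
clock: 7.9
position: [0.6171, -0.2514, 0.1984]
eef_rot: [0.997, -0.081, 0.001, 0.0]
contact_force: [-0.2, -1.2, -0.6]
width: 0.0223
grasp_force: 24.8
```

```bash
python3 -c "
from h import *
go(.6157,-.2525,.14,-.163)
held('thin_chock_grip',.03)
a=snapshot('top');b=snapshot('side')
cv2.imwrite('pics/g3.png',np.hstack([cv2.resize(a[120:270,280:450],(400,353)),cv2.resize(b[180:384,210:440],(398,353))])[:,:,::-1])"
```

```text
t 7.9 pos [ 0.6171 -0.2514  0.1984] yaw -0.1616 twist 0.0009 shift [-0.0047  0.0051  0.2335] F [-0.2 -1.2 -0.6] w 0.0223 g 24.8 tilt 0.09
top [ 0.6124 -0.2307  0.2183] 0.642 off tool x,y mm [ -8.  -19.7] dyaw 0.38 0.69 [408. 149.  29.  17.]
side [ 0.6209 -0.2499 -0.1483] 0.28 off tool x,y mm [ 3.6 -2.2] dyaw 0.013 0.69 [393. 238.  50.  98.]
```

View pics/g3.png

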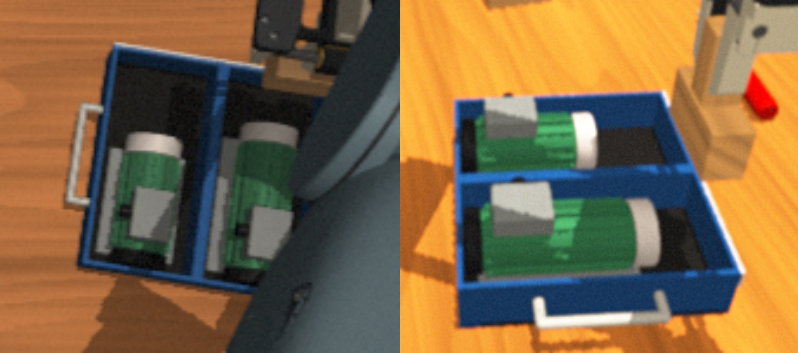

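The chock hangs over the gap, square to it, and both bays look clear. I'll shift back 2 mm and lower to just inside the rim.

Call:
send_rows([
  [-1,-0.007,0.004,0.07,0],
  [-1,0,0,0.08,0],
  [-1,0,0,0.08,0],
  [-1,0,0,0.04,0],
  [-1,0,0,0,0],
])

```text
clock: 8.7
position: [0.614, -0.2525, 0.1278]
eef_rot: [0.997, -0.081, -0.002, -0.001]
contact_force: [-0.0, 0.3, -1.7]
width: 0.022
grasp_force: 24.8
```

Call:
send_rows([
  [-1,0,0,0.04,0],
  [-1,0,0,0.03,0],
  [-1,0,0,0.03,0],
  [-1,0,0,0,0],
  [-1,0,0,0,0],
])

```text
clock: 9.2
position: [0.615, -0.253, 0.1046]
eef_rot: [0.997, -0.081, -0.0, -0.0]
contact_force: [-1.2, -0.5, -1.1]
width: 0.0221
grasp_force: 24.8
```

```bash
python3 -c "
from h import *
go(.6152,-.2525,.076,-.163)
b=snapshot('side')
cv2.imwrite('pics/g4.png',cv2.resize(b[220:384,230:420],(760,600),interpolation=cv2.INTER_CUBIC)[:,:,::-1])"
```

```text
t 9.2 pos [ 0.615  -0.253   0.1046] yaw -0.1628 twist 0.0001 shift [ 0.0006 -0.0022  0.1143] F [-1.2 -0.5 -1.1] w 0.0221 g 24.8 tilt 0.01
```

View pics/g4.png

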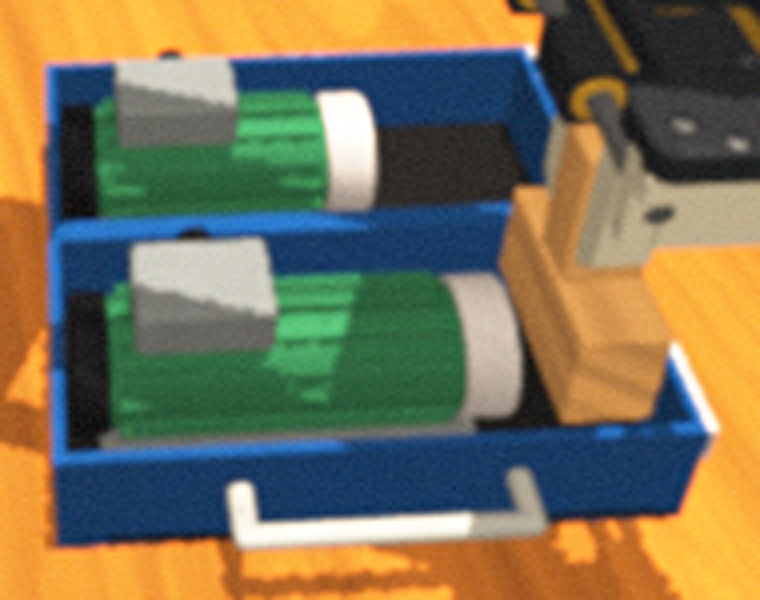

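The chock is entering the gap between the white end face at x≈515 and the end wall at x≈680, with both sides free. I'll lower it to the floor.

Call:
send_rows([
  [-1,0,0,0.03,0],
  [-1,0,0,0.03,0],
  [-1,0,0,0.03,0],
  [-1,0,0,0.018,0],
  [-1,0,0,0,0],
])

```text
clock: 9.75
position: [0.6142, -0.2526, 0.0763]
eef_rot: [0.997, -0.081, -0.001, -0.001]
contact_force: [-1.0, 0.0, -1.2]
width: 0.0217
grasp_force: 24.8
```

Call:
send_rows([
  [-1,0,0,0.006,0],
  [-1,0,0,0.004,0],
  [-1,0,0,0,0],
  [-1,0,0,0,0],
  [-1,0,0,0,0],
])

```text
clock: 10.25
position: [0.6151, -0.2531, 0.0754]
eef_rot: [0.997, -0.081, 0.0, 0.0]
contact_force: [-0.3, -0.2, -1.2]
width: 0.0221
grasp_force: 24.8
```

Call:
send_rows([
  [-1,0,0,0.006,0],
  [-1,0,0,0,0],
  [-1,0,0,0.006,0],
  [-1,0,0,0,0],
  [-1,0,0,0,0],
])

```text
clock: 10.75
position: [0.6152, -0.2531, 0.073]
eef_rot: [0.997, -0.081, 0.0, 0.0]
contact_force: [-1.1, 1.1, 6.1]
width: 0.0222
grasp_force: 24.8
```

Contact with the floor. Release and rise.

Call:
send_rows([
  [0,0,0,0,0],
  [0,0,0,0,0],
  [0,0,0,0,0],
  [0,0,0,0,0],
  [0,0,0,0,0],
])

```text
clock: 11.25
position: [0.6149, -0.253, 0.0719]
eef_rot: [0.997, -0.081, -0.0, -0.0]
contact_force: [0.2, 0.4, -0.4]
width: 0.0462
grasp_force: 0.0
```

Call:
send_rows([
  [0,0,0,-0.03,0],
  [0,0,0,-0.08,0],
  [0,0,0,-0.15,0],
  [0,0,0,-0.18,0],
  [1,0,0,-0.18,0],
])

```text
clock: 11.75
position: [0.6146, -0.2528, 0.229]
eef_rot: [0.997, -0.081, -0.0, -0.0]
contact_force: [0.5, -1.1, 0.5]
width: 0.0512
grasp_force: 0.0
```

```bash
python3 -c "
from h import *
go(.4475,.335,.226,-.31)"
```

```text
t 11.75 pos [ 0.6146 -0.2528  0.229 ] yaw -0.1629 twist 0.0937 shift [-1.3539 -2.0353  0.012 ] F [ 0.5 -1.1  0.5] w 0.0512 g 0.0 tilt 0.03
```

Call:
send_rows([
  [1,0,0,0,0.047],
  [1,0,0,0,0.047],
  [1,-0.104,-0.156,0,0],
  [1,-0.104,-0.156,0,0],
  [1,-0.104,-0.156,0,0],
])

```text
clock: 12.25
position: [0.5758, -0.1167, 0.2276]
eef_rot: [0.988, -0.155, 0.0, -0.0]
contact_force: [0.2, 0.5, -0.4]
width: 0.0896
grasp_force: 0.0
```

Call:
send_rows([
  [1,-0.104,-0.156,0,0],
  [1,-0.104,-0.156,0,0],
  [1,-0.104,-0.156,0,0],
  [1,-0.104,-0.156,0,0],
  [1,-0.104,-0.156,0,0],
])

```text
clock: 12.75
position: [0.5115, 0.1093, 0.228]
eef_rot: [0.988, -0.155, 0.001, -0.0]
contact_force: [0.5, 0.1, 0.7]
width: 0.0932
grasp_force: 0.0
```

Call:
send_rows([
  [1,-0.104,-0.156,0,0],
  [1,-0.104,-0.156,0,0],
  [1,-0.104,-0.156,0,0],
  [1,-0.104,-0.156,0,0],
  [1,-0.104,-0.156,0,0],
])

```text
clock: 13.25
position: [0.4473, 0.3348, 0.2281]
eef_rot: [0.988, -0.155, 0.001, -0.0]
contact_force: [1.0, -0.9, -0.1]
width: 0.0932
grasp_force: 0.0
```

Call:
send_rows([
  [1,0,0,0.15,0],
  [1,0,0,0.15,0],
  [1,0,0,0,0],
  [1,0,0,0,0],
  [1,0,0,0,0],
])

```text
clock: 13.75
position: [0.4495, 0.3333, 0.1545]
eef_rot: [0.988, -0.155, 0.002, -0.001]
contact_force: [0.9, 0.8, 0.6]
width: 0.0932
grasp_force: 0.0
```

```bash
python3 -c "
from h import *
go(.4475,.335,.069,-.31)
a=snapshot('top');b=snapshot('side')
for t,w in(('thick_chock_grip',.058),('thin_chock_grip',.03)):
  for n in('top','side'):
    for M in outline_of(n,t)[:2]: print(t,n,M['p'],np.round(M['bbox']))
cv2.imwrite('pics/g5.png',np.hstack([cv2.resize(a[120:270,280:450],(400,353)),cv2.resize(b[60:230,120:310],(395,353))])[:,:,::-1])"
```

```text
t 13.75 pos [0.4495 0.3333 0.1545] yaw -0.3111 twist -0.0007 shift [-0.0098 -0.0039  0.3421] F [0.9 0.8 0.6] w 0.0932 g 0.0 tilt 0.21
thick_chock_grip top 0.61 [115. 240.  21.  25.]
thick_chock_grip side 0.82 [209. 141.  30.  48.]
thin_chock_grip top 0.63 [396. 160.  32.  25.]
thin_chock_grip side 0.76 [375. 304.  43.  68.]
```

View pics/g5.png

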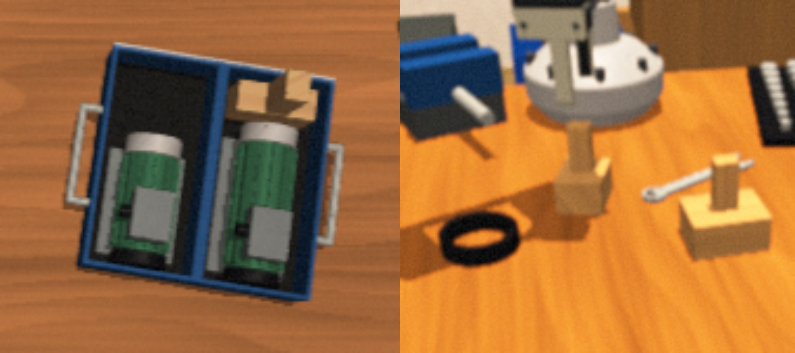

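The thin chock is seated square in the right bay. The gripper is above the middle chock's bar (side crop (580,145)), so I'll descend and grasp.

Call:
send_rows([
  [1,0,0,0.08,0],
  [1,0,0,0.08,0],
  [1,0,0,0.08,0],
  [1,0,0,0.08,0],
  [1,0,0,0.018,0],
])

```text
clock: 14.55
position: [0.4467, 0.3323, 0.0658]
eef_rot: [0.988, -0.155, -0.002, 0.001]
contact_force: [-1.4, -0.1, 0.6]
width: 0.0928
grasp_force: 0.0
```

Call:
send_rows([
  [-1,0,0,0,0],
  [-1,0,0,0,0],
  [-1,0,0,0,0],
  [-1,0,0,0,0],
  [-1,0,0,0,0],
])

```text
clock: 15.05
position: [0.4484, 0.3332, 0.0683]
eef_rot: [0.988, -0.155, 0.001, -0.0]
contact_force: [-0.6, -0.4, -0.5]
width: 0.0576
grasp_force: 0.0
```

Call:
send_rows([
  [-1,0,0,0,0],
  [-1,0,0,0,0],
  [-1,0,0,0,0],
  [-1,0,0,0,0],
  [-1,0,0,0,0],
])

```text
clock: 15.55
position: [0.4481, 0.3331, 0.0676]
eef_rot: [0.988, -0.155, 0.0, -0.0]
contact_force: [0.1, 0.3, 0.5]
width: 0.0219
grasp_force: 25.0
```

Call:
send_rows([
  [-1,0,0,0,0],
  [-1,0,0,0,0],
  [-1,0,0,-0.04,0],
  [-1,0,0,-0.06,0],
  [-1,0,0,-0.1,0],
])

```text
clock: 16.05
position: [0.4467, 0.3323, 0.1172]
eef_rot: [0.988, -0.155, -0.002, 0.001]
contact_force: [-0.1, -0.3, -1.9]
width: 0.0219
grasp_force: 25.0
```

Call:
send_rows([
  [-1,0,0,-0.15,0],
  [-1,0,0,-0.15,0],
  [-1,0,0,-0.12,0],
  [-1,0,0,0,0],
  [-1,0,0,0,0],
])

```text
clock: 16.55
position: [0.4479, 0.3329, 0.223]
eef_rot: [0.988, -0.155, 0.0, -0.0]
contact_force: [0.8, 0.4, -2.7]
width: 0.0221
grasp_force: 25.0
```

```bash
python3 -c "
from h import *
held('thick_chock_grip',.058,('side',))
go(.6185,-.1496,.226,-.163)
snapshot('top')
for n in('top','side'):
  M=outline_of(n,'thin_chock_grip')[0];print(n,fit({n:M['pixels'].astype(float)},chock(.03),[[.6157,-.2525,-.163]],.006))"
```

```text
side [ 0.4482  0.3429 -0.2929] 0.238 off tool x,y mm [-2.8 -9.6] dyaw 0.018 0.71 [203.  81.  34.  48.]
t 16.65 pos [0.4469 0.3324 0.221 ] yaw -0.3105 twist -0.0939 shift [ 0.9901  1.7913 -0.02  ] F [ 0.6  0.  -0.9] w 0.0221 g 25.0 tilt 0.19
top (array([ 0.61773991, -0.25559966, -0.11839391]), np.float64(0.060948237504325764))
side (array([ 0.62209091, -0.24755145, -0.26425894]), np.float64(0.18593205734463314))
```

Call:
send_rows([
  [-1,0,0,0,-0.047],
  [-1,0,0,0,-0.047],
  [-1,0.09,0.163,0,0],
  [-1,0.09,0.163,0,0],
  [-1,0.09,0.163,0,0],
])

```text
clock: 17.3
position: [0.4945, 0.2003, 0.2216]
eef_rot: [0.997, -0.08, -0.001, 0.0]
contact_force: [-0.0, 0.8, -2.0]
width: 0.0216
grasp_force: 25.0
```

Call:
send_rows([
  [-1,0.09,0.163,0,0],
  [-1,0.09,0.163,0,0],
  [-1,0.09,0.163,0,0],
  [-1,0.09,0.163,0,0],
  [-1,0.09,0.163,0,0],
])

```text
clock: 17.8
position: [0.5727, -0.0197, 0.2216]
eef_rot: [0.997, -0.081, -0.001, -0.0]
contact_force: [0.9, 0.1, -2.6]
width: 0.0215
grasp_force: 25.0
```

Call:
send_rows([
  [-1,0.09,0.163,0,0],
  [-1,0.09,0.163,0,0],
  [-1,0.09,0.163,0,0],
  [-1,0,0,0.05,0],
  [-1,0,0,0.05,0],
])

```text
clock: 18.3
position: [0.6192, -0.1505, 0.1956]
eef_rot: [0.997, -0.083, -0.001, -0.0]
contact_force: [-1.1, 0.7, -2.1]
width: 0.0219
grasp_force: 25.0
```

Call:
send_rows([
  [-1,0,0,0,0],
  [-1,0,0,0,0],
  [-1,0,0,0,0],
  [-1,0,0,0,0],
  [-1,0,0,0,0],
])

```text
clock: 18.8
position: [0.6198, -0.1489, 0.1984]
eef_rot: [0.997, -0.081, 0.001, 0.0]
contact_force: [-0.5, -0.0, -2.4]
width: 0.0216
grasp_force: 25.0
```

```bash
python3 -c "
from h import *
go(.6185,-.1496,.14,-.163)
held('thick_chock_grip',.058)"
```

```text
t 18.8 pos [ 0.6198 -0.1489  0.1984] yaw -0.1619 twist 0.0007 shift [-0.0048  0.0037  0.2338] F [-0.5 -0.  -2.4] w 0.0216 g 25.0 tilt 0.07
top [ 0.616  -0.1487 -0.0566] 0.822 off tool x,y mm [-3.8  0.5] dyaw 0.105 0.49 [360. 150.  43.  38.]
side [ 0.6205 -0.1456 -0.1747] 0.221 off tool x,y mm [ 0.1 -3.3] dyaw -0.013 0.86 [356. 191.  55.  81.]
```

Call:
send_rows([
  [-1,-0.002,0.004,0.07,0],
  [-1,0,0,0.08,0],
  [-1,0,0,0.08,0],
  [-1,0,0,0.04,0],
  [-1,0,0,0,0],
])

```text
clock: 19.5
position: [0.6179, -0.15, 0.1285]
eef_rot: [0.997, -0.081, -0.002, -0.001]
contact_force: [0.5, 0.4, -1.4]
width: 0.0217
grasp_force: 25.0
```

Call:
send_rows([
  [-1,0,0,0.04,0],
  [-1,0,0,0.03,0],
  [-1,0,0,0.03,0],
  [-1,0,0,0,0],
  [-1,0,0,0,0],
])

```text
clock: 20.0
position: [0.6189, -0.1503, 0.1051]
eef_rot: [0.997, -0.081, -0.0, -0.0]
contact_force: [-0.2, 0.3, -2.1]
width: 0.022
grasp_force: 25.0
```

```bash
python3 -c "
from h import *
go(.6185,-.1496,.076,-.163)
b=snapshot('side')
cv2.imwrite('pics/g6.png',cv2.resize(b[220:384,230:420],(760,600),interpolation=cv2.INTER_CUBIC)[:,:,::-1])"
```

```text
t 20.0 pos [ 0.6189 -0.1503  0.1051] yaw -0.1628 twist 0.0001 shift [-0.0021 -0.0026  0.1163] F [-0.2  0.3 -2.1] w 0.022 g 25.0 tilt 0.01
```

View pics/g6.png

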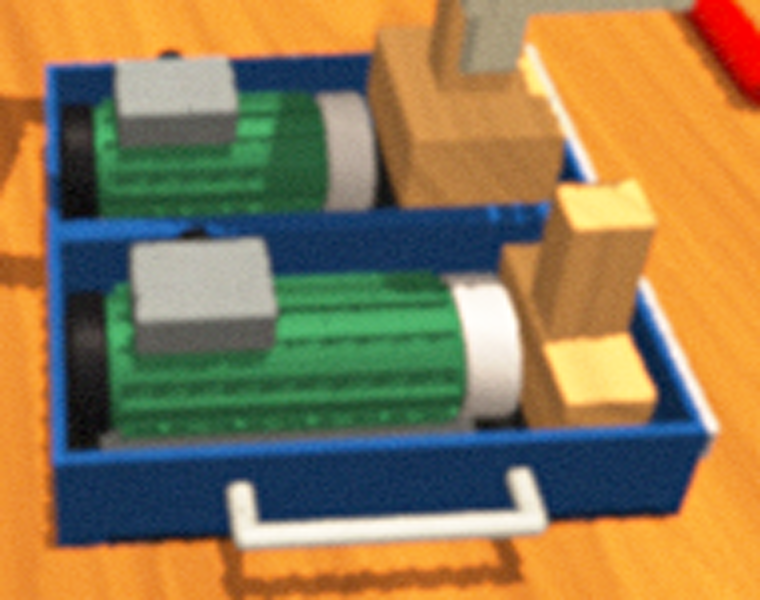

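The thin chock is seated and the motors haven't moved. The middle chock (block x≈375–560) is entering its gap with room on both sides, so I'll lower it to the floor.

Call:
send_rows([
  [-1,0,0,0.03,0],
  [-1,0,0,0.03,0],
  [-1,0,0,0.03,0],
  [-1,0,0,0.018,0],
  [-1,0,0,0,0],
])

```text
clock: 20.55
position: [0.6182, -0.15, 0.0769]
eef_rot: [0.997, -0.081, -0.001, -0.0]
contact_force: [0.5, -0.4, -1.5]
width: 0.0221
grasp_force: 25.0
```

Call:
send_rows([
  [-1,0,0,0.006,0],
  [-1,0,0,0.004,0],
  [-1,0,0,0.006,0],
  [-1,0,0,0,0],
  [-1,0,0,0,0],
])

```text
clock: 21.05
position: [0.619, -0.1504, 0.0743]
eef_rot: [0.997, -0.081, 0.0, 0.0]
contact_force: [-0.1, -0.4, -1.6]
width: 0.0221
grasp_force: 25.0
```

Call:
send_rows([
  [-1,0,0,0.004,0],
  [-1,0,0,0,0],
  [-1,0,0,0.003,0],
  [-1,0,0,0,0],
  [-1,0,0,0,0],
])

```text
clock: 21.55
position: [0.6193, -0.1505, 0.0736]
eef_rot: [0.997, -0.081, 0.001, 0.0]
contact_force: [-1.2, 0.7, 4.9]
width: 0.0217
grasp_force: 25.0
```

Contact. Release, rise and back off towards the robot's left for a clear view.

Call:
send_rows([
  [0,0,0,0,0],
  [0,0,0,0,0],
  [0,0,0,0,0],
  [0,0,0,0,0],
  [0,0,0,0,0],
])

```text
clock: 22.05
position: [0.6189, -0.1503, 0.0722]
eef_rot: [0.997, -0.081, -0.0, -0.0]
contact_force: [-0.3, 0.0, -1.2]
width: 0.0461
grasp_force: 0.0
```

Call:
send_rows([
  [0,0,0,-0.03,0],
  [0,0,0,-0.08,0],
  [0,0,0,-0.15,0],
  [0,0,0,-0.18,0],
  [0,0,0,-0.18,0],
])

```text
clock: 22.55
position: [0.6185, -0.1502, 0.2293]
eef_rot: [0.997, -0.081, -0.0, -0.0]
contact_force: [0.5, 0.4, -0.5]
width: 0.0465
grasp_force: 0.0
```

Call:
send_rows([
  [0,-0.1,-0.16,0,0],
  [0,-0.1,-0.16,0,0],
  [0,-0.1,-0.16,0,0],
  [0,-0.1,-0.16,0,0],
  [0,-0.1,-0.16,0,0],
])

```text
clock: 23.05
position: [0.5271, 0.0687, 0.2282]
eef_rot: [0.997, -0.082, 0.001, -0.0]
contact_force: [-0.3, 0.1, 0.2]
width: 0.0462
grasp_force: 0.0
```

Call:
send_rows([
  [0,-0.05,-0.16,0,0],
  [0,-0.05,-0.16,0,0],
  [0,0,0,0,0],
  [0,0,0,0,0],
  [0,0,0,0,0],
])

```text
clock: 23.55
position: [0.5166, 0.1494, 0.2277]
eef_rot: [0.997, -0.082, 0.0, 0.0]
contact_force: [0.2, 0.2, 0.2]
width: 0.0461
grasp_force: 0.0
```

```bash
python3 -c "
from h import *
a=snapshot('top');b=snapshot('side')
for t,w,p in(('thick_chock_grip',.058,[.6185,-.15,-.163]),('thin_chock_grip',.03,[.6157,-.2525,-.163])):
  for n in('top','side'):
    M=outline_of(n,t)
    if M: print(t,n,np.round(M[0]['bbox']),fit({n:M[0]['pixels'].astype(float)},chock(w),[p],.006))
cv2.imwrite('pics/g7.png',np.hstack([cv2.resize(a[120:270,280:450],(400,353)),cv2.resize(b[200:384,220:430],(400,353))])[:,:,::-1])"
```

```text
thick_chock_grip top [351. 163.  43.  38.] (array([ 0.61770183, -0.15159959, -0.15319281]), np.float64(0.05727321467994062))
thick_chock_grip side [347. 250.  50.  51.] (array([ 0.62929373, -0.11857115, -0.30159969]), np.float64(0.2918258935437691))
thin_chock_grip top [397. 160.  37.  21.] (array([ 0.61614186, -0.25447742, -0.11297542]), np.float64(0.0651137502076653))
thin_chock_grip side [377. 304.  39.  69.] (array([ 0.62161611, -0.24808843, -0.25156389]), np.float64(0.18397742527083993))
```

View pics/g7.png

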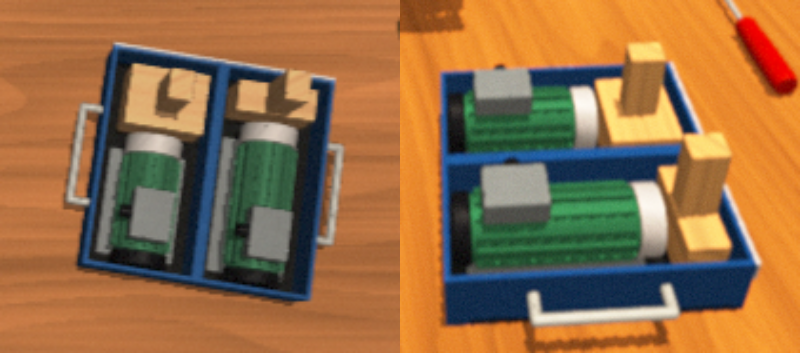

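Both chocks stand upright and square, seated in their gaps, with the motors unmoved (top crop (165,100) and (275,95)). I'll hand it in.

```bash
python3 -c "
from station import *
print(close_job())"
```

```text
the job is handed in; nothing more can be done
None
```

I handed the job in at about 24 s on the clock: the thin chock is in the long motor's gap and the middle-sized one in the short motor's gap. In the last pictures both stand upright and square on the tray floor, within a few mm of the gap middles by the top camera, and the motors look unmoved. `close_job()` returned no verdict.

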